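Test two leaf springs and set their verdict tabs

ROBOT

A 6-joint arm with a two-finger parallel gripper is mounted at the origin on a cart in front of the work surface, level with it; the furniture and walls round the work are solid. World frame = base frame: x ahead of the robot, y to its left, z up, the work surface at z = 0. Lengths are in m, angles in rad, forces in N, time in s.
With the tool pointing down it reaches from about 0.35 to 0.775 m from the base axis. Payload 5.5 kg.
Tool frame: the origin (TCP) lies between the finger pads; the fingertips stand 22 mm ahead of it and the grasp point (between the pads) lies 3 mm ahead of it (env.finger_overhang is the distance from the TCP to the fingertips, in m); y points along the fingers, x is the direction in which the jaws open and shut, and the axes are right-handed (so a half turn about y gives the same grasp; the last joint's range is limited). The gripper opens to 85 mm and grips with 20 to 120 N. Pads are 22 mm wide; open, the fingers measure 114 mm over their backs; the gripper's body (76 mm by 85 mm) begins 54 mm behind the grasp point. The pads swing forward as they close: fully open they stand 13 mm farther back than shut.
Start: joints at [-1.311, 0.313, 0.046, 1.304, 0, 1.431], TCP at [0.224, -0.53, 0.253] pointing down, gripper open.
Joint ranges: [-2.76, 2.76], [-0.86, 1.69], [-1.03, 1.26], [-2.2, 2.34], [-1.47, 1.5], [-3.14, 3.14]. Speed limits (rad/s): [2.57, 2.57, 3.14, 3.14, 3.14, 3.14].

INTERFACE

Orientations are given as a unit quaternion [w, x, y, z].
In Python, from workcell import monitor, cams, job, env gives the robot as it stands.
- The arm moves only by the tool drive_tool, never from a script. Its argument "plan" is text: rows parted by semicolons, each of 7 numbers parted by spaces: the opening, from -1 (shut) to 1 (fully open), then the shift along the tool's x, y, z in mm, then the turn, a rotation vector about the tool's x, y, z in degrees. In form: gripper x y z rx ry rz; .... A call has 1 to 8 rows; each row shifts and turns the pose as measured when the row begins, along the tool's axes as they then stand; what a row does not reach is not made up. A row lasts 1/8 s, in which the tool goes at most 62.5 mm and 10.7 degrees, less where a joint would pass 70% of its speed; a pose out of reach is approached as far as the arm can. A call is refused whole if a number of a shift passes 62.5 or a number of a turn 10.7, either way. A call with a gripper value outside its range is refused whole. The fingers move at their own pace and stop on an object; "grip_force" is the grip in N (left out, the last holds). Time passes only in rows, so rows that do not move let the fingers close. It gives the time, the measured TCP pose, the force and the opening at its end, in the units of the state.
- monitor.get_state(): the state, without advancing time (a new reading comes with each control period).
- cams.read_camera(name): name is "side" or "top"; returns (picture, depth): 480x640x3 uint8, red, green, blue; 480x640 float32, m along the optical axis (not along the pixel's ray), 0 where there is no reading.
- cams.calibration(name): a dict with "fx", "fy", "cx", "cy" (pixels), "R" (3x3) and "t" (3): a world point X has camera coordinates R X + t. Camera axes: x right, y down, z forward; pixel columns grow to the right and rows downward; lengths in m; the calibration is good to about 2 mm. A picture is of the moment at which its call begins. calibration takes no time and is no camera call.
- job.hand_in(): hands the job in, once; it reports no verdict.
The state is a dict: "clock": time; "joint_pos": joint angles; "qvel": joint speeds; "tau": joint torques, N m; "tcp_pos": TCP position; "orientation": TCP orientation; "wrist_force": force on the tool from outside, world axes, zero at the start; "ft_torque": the same for the moment, N m; "finger_gap": finger opening in m.
Only numpy, scipy, OpenCV 4.12 (cv2) and the standard library are available. Lean on these libraries where they do the work, as an engineer would, in place of code of your own. Each camera call takes 0.05 s, during which the arm holds its last target.

TASK

Test the two clamped leaf springs, each of which may be sound (about 0.7 N per mm at the tip) or tired (about 0.25 N per mm). Press the free tip of each gently down to its stop, never with more than 20 N, so that the little pin in the stop ends flush, and judge the spring's stiffness by feel; then slide its verdict tab all the way: forward, toward the leaf's tip, for a sound spring, or back, away from it, for a tired one. Do not disturb the things round about.

Things in the scene. Friction and masses are not known exactly. Their poses are not given: they have to be found in the camera images.
- jig_a: Test jig, one of two alike, fixed: aluminium base plate 180 x 60 x 12 mm; a steel leaf spring is clamped in its grey post and juts out level to the jig's -x side, toward the robot. Origin: on the bench, 10 mm to the -x side of the plate's middle; x runs along the leaf from tip to clamp, z up. Post 64 x 44 mm, centred at x = +64 mm, top 56 mm above the bench.
- tip_a (a point): Top of the 16 mm round steel button on the free tip of jig_a's leaf (18 mm wide), at x = -50 mm, 50 mm above the bench at rest: press straight down here; it springs back. The leaves look alike. A sound one starts to give at about 2.8 N and takes 0.7 N more per mm; a tired one starts at 1 N and takes 0.25 N more per mm. More than 20 N ruins a leaf.
- pin_a (a joint): Tell-tale pin, 6 mm thick, in the rubber-faced stop under jig_a's tip: 0 = 5 mm proud of the stop face (start), 0.005 = flush. The tip pushes it in (0.4 N) and it stays in. The tip meets the stop after 6 to 12 mm of travel, set differently in each jig and not measured; from there the rubber adds 4 N per mm.
- leaf_a: The steel leaf of jig_a, 18 mm wide, and all on its tip; origin at its clamped root, on the jig's middle line at x = +35 mm, 45 mm above the bench; x as the jig's.
- keeper_a: Fixed arch of round steel bar over jig_a's leaf, 35 mm from its root (at x = 0), top 52 mm above the bench; origin under it, on the bench. It holds the leaf level against its set: at rest a sound leaf pushes up on it with about 6.8 N, a tired one with 2.4 N.
- tab_a (a joint): Verdict tab on top of jig_a's post: m slid along the jig's x from the middle of its slot; -0.016 = fully forward, toward the leaf's tip (sound), +0.016 = fully back, away from it (tired). Starts near the middle. It slides with about 1.5 N and stays where it is left.
- tabtop_a (a point): Centre of the top of jig_a's black verdict tab, an upright nub 10 mm (along x) by 14 mm (along y) that rises 22.5 mm above the flat post top, to 78.5 mm above the bench; at x = +64 mm when in the middle.
- jig_b: Test jig, one of two alike, fixed: aluminium base plate 180 x 60 x 12 mm; a steel leaf spring is clamped in its grey post and juts out level to the jig's -x side, toward the robot. Origin: on the bench, 10 mm to the -x side of the plate's middle; x runs along the leaf from tip to clamp, z up. Post 64 x 44 mm, centred at x = +64 mm, top 56 mm above the bench.
- tip_b (a point): Top of the 16 mm round steel button on the free tip of jig_b's leaf (18 mm wide), at x = -50 mm, 50 mm above the bench at rest: press straight down here; it springs back. The leaves look alike. A sound one starts to give at about 2.8 N and takes 0.7 N more per mm; a tired one starts at 1 N and takes 0.25 N more per mm. More than 20 N ruins a leaf.
- pin_b (a joint): Tell-tale pin, 6 mm thick, in the rubber-faced stop under jig_b's tip: 0 = 5 mm proud of the stop face (start), 0.005 = flush. The tip pushes it in (0.4 N) and it stays in. The tip meets the stop after 6 to 12 mm of travel, set differently in each jig and not measured; from there the rubber adds 4 N per mm.
- leaf_b: The steel leaf of jig_b, 18 mm wide, and all on its tip; origin at its clamped root, on the jig's middle line at x = +35 mm, 45 mm above the bench; x as the jig's.
- keeper_b: Fixed arch of round steel bar over jig_b's leaf, 35 mm from its root (at x = 0), top 52 mm above the bench; origin under it, on the bench. It holds the leaf level against its set: at rest a sound leaf pushes up on it with about 6.8 N, a tired one with 2.4 N.
- tab_b (a joint): Verdict tab on top of jig_b's post: m slid along the jig's x from the middle of its slot; -0.016 = fully forward, toward the leaf's tip (sound), +0.016 = fully back, away from it (tired). Starts near the middle. It slides with about 1.5 N and stays where it is left.
- tabtop_b (a point): Centre of the top of jig_b's black verdict tab, an upright nub 10 mm (along x) by 14 mm (along y) that rises 22.5 mm above the flat post top, to 78.5 mm above the bench; at x = +64 mm when in the middle.
- vial_3: Small screw-cap vial, 23 mm wide, 48 mm high, standing; origin under its middle; bystander.
- weigh_boat: White plastic weighing boat 70 x 70 x 15 mm; origin under its middle; bystander.
- marker_1: Marker pen 135 mm long (along its y), 16 mm thick, lying; origin under its middle; bystander.
- reagent_3: Small reagent bottle, 46 mm wide, 83 mm high, standing; origin under its middle; bystander.
Not all that is in view belongs to the job. What is shaped like the jig_a but red is not meant.

How it is judged:
On the way, in this order (a step that is already met when the one before it is completed fails the run):
1. both springs have been pressed to their stops: both tell-tale pins are in by more than 4 mm (value of joint each of pin_a, pin_b above 0.004 m), for 0.1 s.
2. each verdict tab is slid more than 12.5 mm to the right side: forward on a jig whose leaf is sound (pushes on its keeper with over 4.5 N), back on one whose leaf is tired (((contact force between leaf_a and keeper_a above 4.5 N and value of joint tab_a below -0.0125 m) or (contact force between leaf_a and keeper_a below 4.5 N and value of joint tab_a above 0.0125 m)) and ((contact force between leaf_b and keeper_b above 4.5 N and value of joint tab_b below -0.0125 m) or (contact force between leaf_b and keeper_b below 4.5 N and value of joint tab_b above 0.0125 m))), for 0.1 s.
At the end, for the whole second after the job is handed in: Both tell-tale pins are in by more than 4 mm of their 5 mm, and each verdict tab is more than 12.5 mm of its 16 mm from the middle: forward (negative) if that jig's leaf is sound, back (positive) if it is tired (all of step 1 and all of step 2); the robot touches nothing.
It fails at once if leaf_a is pressed by the robot with more than 20 N (contact force between leaf_a and the fingers above 20 N or contact force between leaf_a and the arm above 20 N).
It fails at once if leaf_b is pressed by the robot with more than 20 N (contact force between leaf_b and the fingers above 20 N or contact force between leaf_b and the arm above 20 N).
It fails at once if a bystander is moved by more than 30 mm or knocked over (distance of any of vial_3, weigh_boat, marker_1, reagent_3 from where it was at the start of the episode above 0.03 m or angle between any of vial_3, reagent_3's own z axis and vertical above 0.5 rad).
It also fails if it takes over 61 s, if anything falls off the work surface, if the arm or the gripper's body presses on something with over 40 N, if the wrist force passes 120 N, or if a joint passes its speed limit or range.

## Working session

There is one attempt and no reset: what is moved stays moved. The work goes in short steps, Python scripts to look and compute and a tool call to move; the robot and the scene stay as the last step left them, time stands still between calls to the robot, and variables do not carry over. Pictures are saved under pics/ and viewed, and the job is handed in when it is done.

Besides the shell and the picture viewer there is one more tool, called after "Request:" as name(argument=value, ...), one argument or row to a line, values as JSON. drive_tool: Moves the arm, as the interface text tells. Its arguments: {"type":"object","properties":{"plan":{"type":"string"},"grip_force":{"type":"number"}},"required":["plan"]}

```bash
mkdir -p pics; ls
python3 - <<'E'
from workcell import monitor,cams,job,env
import cv2,numpy as np
print(monitor.get_state())
print(env.finger_overhang)
for n in("top","side"):
    p,d=cams.read_camera(n)
    cv2.imwrite(f"pics/{n}0.png",p[:,:,::-1]); np.save(f"{n}0.npy",d)
    print(n,cams.calibration(n))
E
```

```text
pics
{'clock': 0.0, 'joint_pos': array([-1.31058133e+00,  3.14006973e-01,  4.49431836e-02,  1.30358942e+00,
        2.07992495e-05,  1.43124249e+00]), 'qvel': array([-3.02893893e-04,  2.99527509e-04, -9.44232778e-05, -1.75307732e-03,
        2.76985330e-04,  9.23119871e-04]), 'tau': array([ 4.10254434e-04, -4.80616307e+01,  2.98538822e+01,  1.91680470e-02,
       -2.56310642e-05,  8.41636894e-07]), 'tcp_pos': array([ 0.22368865, -0.52918188,  0.25239046]), 'orientation': array([ 0.58976342, -0.58888164,  0.39125307, -0.39028009]), 'wrist_force': array([-0.04211257,  0.20334218, -0.46341834]), 'ft_torque': array([-0.03680826,  0.01827952, -0.0435048 ]), 'finger_gap': 0.08586298812213262}
0.022
top {'fx': 492.4978115311361, 'fy': 492.4978115311361, 'cx': 324.5012211744256, 'cy': 236.2606062734872, 'R': array([[-0.01420045, -0.99986498,  0.00826875],
       [-0.99867028,  0.01377265, -0.04967882],
       [ 0.04955823, -0.00896322, -0.99873102]]), 't': array([0.02310899, 0.55586489, 1.22470236])}
side {'fx': 460.7093574540338, 'fy': 460.7093574540338, 'cx': 313.5414928114443, 'cy': 236.28263021200914, 'R': array([[-0.86435932, -0.5028528 ,  0.00469293],
       [-0.24084555,  0.4057638 , -0.88167407],
       [ 0.44144805, -0.76321347, -0.47183558]]), 't': array([0.49694592, 0.19784134, 0.92560828])}
```

View pics/top0.png

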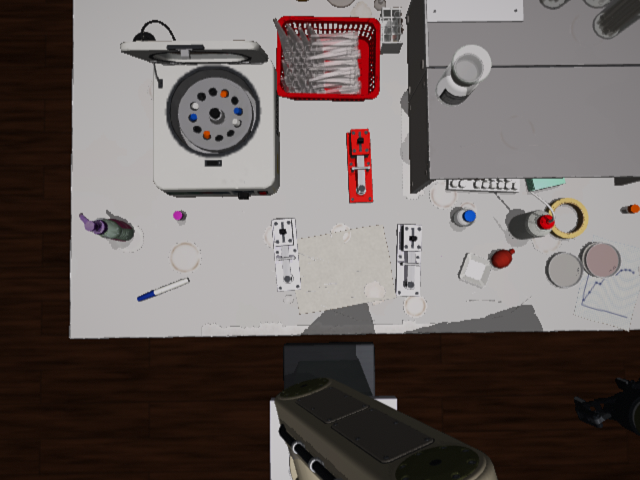

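View pics/side0.png

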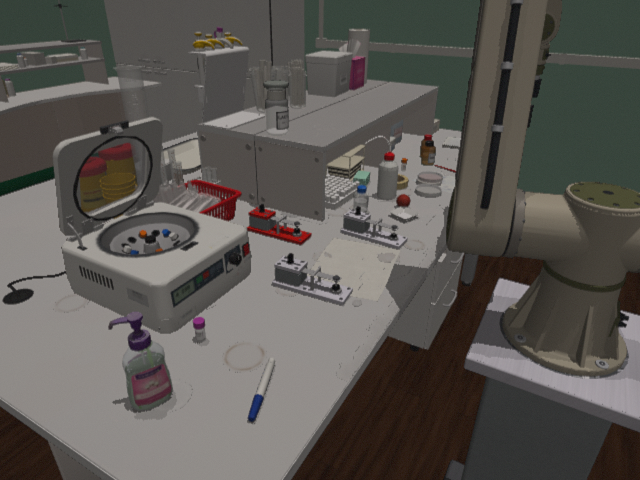

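The top view shows the white jigs at about (286,255) and (408,258), with their tips toward the robot (down in the picture). The red decoy is at (360,165). Next I'll zoom in to locate them accurately.

```bash
python3 - <<'E'
import cv2,numpy as np
p=cv2.imread("pics/top0.png")
a=cv2.resize(p[210:300,255:325],None,fx=5.5,fy=5.5,interpolation=cv2.INTER_NEAREST)
b=cv2.resize(p[210:300,375:445],None,fx=5.5,fy=5.5,interpolation=cv2.INTER_NEAREST)
cv2.imwrite("pics/z0.png",np.hstack([a,b]))
E
cat > h.py <<'E'
import numpy as np
from workcell import cams
def px2w(n,u,v,z):
    c=cams.calibration(n);R=c["R"];t=c["t"]
    r=R.T@np.array([(u-c["cx"])/c["fx"],(v-c["cy"])/c["fy"],1]);o=-R.T@t
    return o+r*(z-o[2])/r[2]
def cloud(n,d):
    c=cams.calibration(n);v,u=np.mgrid[:480,:640]
    P=np.stack([(u-c["cx"])/c["fx"]*d,(v-c["cy"])/c["fy"]*d,d],-1)
    return (P-c["t"])@c["R"]
E
python3 - <<'E'
from h import *
import cv2
d=np.load("top0.npy");W=cloud("top",d);p=cv2.imread("pics/top0.png")
for s in [(255,325),(375,445)]:
    w=W[205:305,s[0]:s[1]]
    z=w[...,2]
    bench=np.median(z); print("bench z",bench)
    m=(z-bench>0.008)&(z-bench<0.018)
    m2=(z-bench>0.05)&(z-bench<0.062)
    m3=(z-bench>0.07)&(z-bench<0.085)
    m0=(z-bench>0.008)
    for k in(m0,m,m2,m3):
        n,l,st,c=cv2.connectedComponentsWithStats(k.astype(np.uint8))
        i=1+np.argmax(st[1:,4]);pts=w[(l==i)]
        print(len(pts),pts.mean(0),cv2.minAreaRect((pts[:,:2]*1000).astype(np.float32)))
E
```

```text
bench z 0.0016703505299509977
1594 [0.51282796 0.11105574 0.04366185] ((514.056396484375, 85.69842529296875), (179.085693359375, 115.14791107177734), 4.500850677490234)
746 [0.48845762 0.10873661 0.01314235] ((511.8653564453125, 113.13055419921875), (179.08712768554688, 60.111602783203125), 4.568006992340088)
432 [0.56581488 0.11706498 0.05663631] ((565.9581298828125, 117.57774353027344), (63.78224563598633, 44.18254852294922), 4.213747501373291)
26 [0.5664752  0.11749746 0.07896265] ((566.9154663085938, 118.0992431640625), (12.112176895141602, 9.86975383758545), 89.80632019042969)
bench z 0.0017160207614798284
1610 [ 0.49504449 -0.19008918  0.04207256] ((499.7718811035156, -99.90266418457031), (251.47227478027344, 179.15489196777344), 86.26900482177734)
635 [ 0.46033971 -0.18599288  0.0130722 ] ((483.4635314941406, -194.26101684570312), (60.72667694091797, 159.2949981689453), 87.05024719238281)
450 [ 0.54765397 -0.19717662  0.05667135] ((547.478271484375, -197.60687255859375), (44.94977951049805, 63.74421310424805), 87.14649200439453)
26 [ 0.54546915 -0.1964576   0.07848311] ((545.8270874023438, -196.38143920898438), (12.236662864685059, 9.77221965789795), 88.91466522216797)
```

View pics/z0.png

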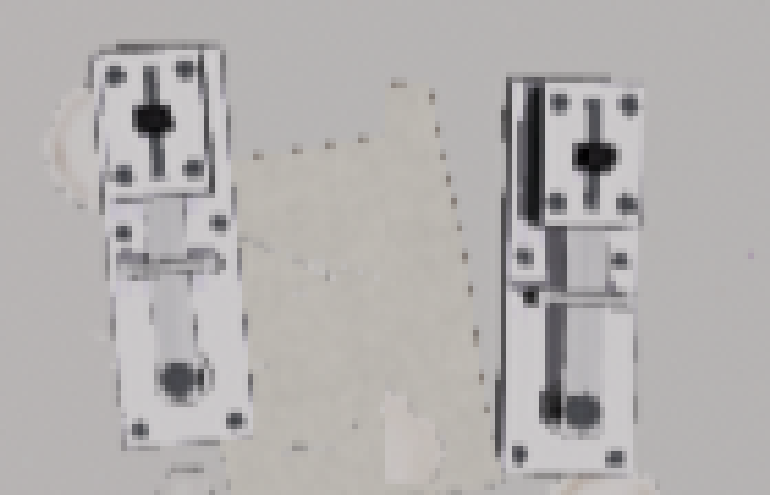

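```bash
cat >> h.py <<'E'
from scipy.spatial.transform import Rotation as Ro
J={"L":((.5019,.1123),np.radians(4.5)),"R":((.5475-.0639,-.1976+.0033),np.radians(-2.95))}
def pt(j,x,y=0):
    o,a=J[j];return np.array([o[0]+x*np.cos(a)-y*np.sin(a),o[1]+x*np.sin(a)+y*np.cos(a)])
def delta(j,x,z):  # target: jig x, fingertip height z
    from workcell import monitor
    s=monitor.get_state();q=s["orientation"];R=Ro.from_quat([q[1],q[2],q[3],q[0]])
    o,a=J[j];c,si=np.cos(a),np.sin(a)
    Rt=Ro.from_matrix(np.array([[si,0,c],[-c,0,si],[0,-1,0]]))
    dr=(R.inv()*Rt).as_rotvec(degrees=True)
    T=np.r_[pt(j,x),z+.022];dw=T-s["tcp_pos"]
    print("t",s["clock"],"tcp",s["tcp_pos"].round(4),"F",s["wrist_force"].round(2),"gap",round(s["finger_gap"],4))
    print("shift now-tool",(R.inv().apply(dw)*1000).round(1),"in target-tool",(Rt.inv().apply(dw)*1000).round(1),"rot",dr.round(2))
E
python3 - <<'E'
from h import *
print(pt("L",-.05),pt("R",-.05))
import cv2
W=cloud("top",np.load("top0.npy"))
for j in "LR":
    q=pt(j,-.05)
    m=(abs(W[...,0]-q[0])<.03)&(abs(W[...,1]-q[1])<.02)&(abs(W[...,2]-.05)<.008)
    print(m.sum(),W[m].mean(0), W[m].min(0),W[m].max(0))
print("shelf",W[175,450],W[175,520],W[60,500])
delta("R",-.05,.13)
E
```

```text
[0.45205413 0.10837705] [ 0.43366626 -0.19172678]
118 [0.46220485 0.10931037 0.04762709] [0.44188251 0.10077959 0.04216425] [0.48084625 0.11826466 0.05246999]
122 [ 0.44343245 -0.19226605  0.04828904] [ 0.42524474 -0.20176656  0.04240198] [ 0.46194943 -0.18287805  0.05594556]
shelf [ 0.67036121 -0.2475216   0.22846574] [ 0.66832826 -0.39429895  0.22938493] [ 0.91479587 -0.3604534   0.22846738]
t 0.1 tcp [ 0.2237 -0.5292  0.2525] F [ 0.44 -0.39  0.26] gap 0.0853
shift now-tool [-229.   101.   324.7] in target-tool [-347.9  100.5  192.3] rot [ 1.000e-02  2.586e+01 -1.000e-01]
```

Request:
drive_tool(
  plan="-1 0 0 0 0 8.6 0; -1 0 0 0 0 8.6 0; -1 0 0 0 0 8.6 0; -1 -58 0 32 0 0 0; -1 -58 0 32 0 0 0; -1 -58 0 32 0 0 0; -1 -58 0 32 0 0 0; -1 -58 0 32 0 0 0",
  grip_force=20,
)

```text
clock: 1.1
tcp_pos: [0.3932, -0.2639, 0.249]
orientation: [0.482, -0.48, 0.521, -0.516]
wrist_force: [0.6, -0.9, -0.2]
finger_gap: -0.0003
```

```bash
python3 -c '
from h import *
delta("R",-.05,.07)'
```

```text
t 1.1 tcp [ 0.3932 -0.2639  0.249 ] F [ 0.61 -0.86 -0.23] gap -0.0003
shift now-tool [-73.9 157.4  35.4] in target-tool [-74.2 157.   36.7] rot [ 0.16 -1.38 -0.43]
```

Request:
drive_tool(
  plan="-1 -37 30 18 0 -1.4 -0.4; -1 -37 50 18 0 0 0; -1 0 50 0 0 0 0; -1 0 20 0 0 0 0; -1 0 0 0 0 0 0",
)

```text
clock: 1.72
tcp_pos: [0.4352, -0.1861, 0.097]
orientation: [0.489, -0.49, 0.511, -0.51]
wrist_force: [-0.9, 0.5, 0.8]
finger_gap: 0.0002
```

Run:
```python
from h import *
import cv2
delta("R",-.05,.052)
p,d=cams.read_camera("side");cv2.imwrite("pics/s1.png",cv2.resize(p[180:300,300:460],None,fx=5,fy=5)[:,:,::-1])
delta("R",-.05,.052)
```

```text
t 1.725 tcp [ 0.4352 -0.1861  0.097 ] F [-0.87  0.54  0.79] gap 0.0002
shift now-tool [ 5.7 23.  -1.3] in target-tool [ 5.7 23.  -1.3] rot [ 0.11  0.61 -0.01]
t 1.775 tcp [ 0.4356 -0.1865  0.0979] F [-0.55  0.04  0.06] gap -0.0002
shift now-tool [ 5.3 23.9 -1.7] in target-tool [ 5.4 23.9 -1.7] rot [0.05 0.59 0.02]
```

View pics/s1.png

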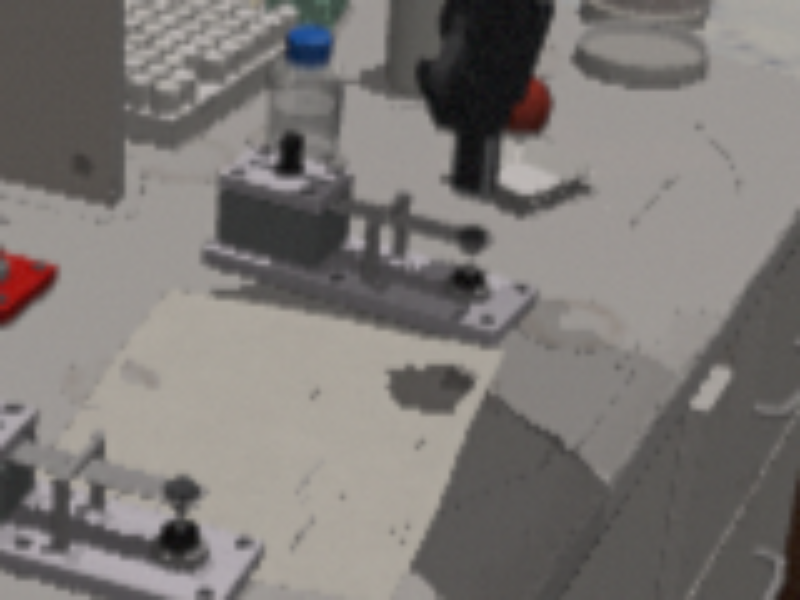

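The fingers, at about (470,180) in the crop, are just above the button at (470,238). I'll fix the sideways offset, then come down in small steps.

Request:
drive_tool(
  plan="-1 5.3 8 -1.6 0 0.6 0; -1 0 8 0 0 0 0; -1 0 0 0 0 0 0",
)

```text
clock: 2.15
tcp_pos: [0.4352, -0.194, 0.0834]
orientation: [-0.486, 0.486, -0.512, 0.515]
wrist_force: [0.3, -0.3, -0.6]
finger_gap: 0.0003
```

```bash
python3 -c '
from h import *
delta("R",-.05,.05)'
```

```text
t 2.15 tcp [ 0.4352 -0.194   0.0834] F [ 0.3  -0.27 -0.61] gap 0.0003
shift now-tool [-2.2 11.4 -1.7] in target-tool [-2.2 11.4 -1.6] rot [-0.18 -0.13  0.17]
```

Request:
drive_tool(
  plan="-1 -1.5 4 -1 0 0 0; -1 0 3 0 0 0 0; -1 0 0 0 0 0 0",
)

```text
clock: 2.52
tcp_pos: [0.4346, -0.1928, 0.0766]
orientation: [-0.486, 0.486, -0.511, 0.515]
wrist_force: [-0.3, -0.2, 0.9]
finger_gap: 0.0002
```

Request:
drive_tool(
  plan="-1 0 2 0 0 0 0; -1 0 0 0 0 0 0",
)

```text
clock: 2.78
tcp_pos: [0.4347, -0.1928, 0.0746]
orientation: [-0.486, 0.486, -0.511, 0.515]
wrist_force: [-0.6, 0.0, -0.6]
finger_gap: -0.0001
```

Request:
drive_tool(
  plan="-1 0 2 0 0 0 0; -1 0 0 0 0 0 0",
)

```text
clock: 3.02
tcp_pos: [0.4349, -0.1929, 0.0726]
orientation: [-0.487, 0.486, -0.511, 0.516]
wrist_force: [0.7, 0.2, 0.3]
finger_gap: 0.0001
```

Request:
drive_tool(
  plan="-1 0 1 0 0 0 0; -1 0 0 0 0 0 0",
)

```text
clock: 3.28
tcp_pos: [0.4349, -0.1929, 0.0719]
orientation: [-0.487, 0.486, -0.511, 0.516]
wrist_force: [0.3, 0.0, 3.1]
finger_gap: -0.0004
```

Request:
drive_tool(
  plan="-1 0 1 0 0 0 0; -1 0 0 0 0 0 0",
)

```text
clock: 3.52
tcp_pos: [0.4349, -0.1929, 0.0711]
orientation: [-0.486, 0.486, -0.511, 0.516]
wrist_force: [-1.1, 0.2, 3.9]
finger_gap: 0.0001
```

Request:
drive_tool(
  plan="-1 0 1 0 0 0 0; -1 0 0 0 0 0 0",
)

```text
clock: 3.78
tcp_pos: [0.4349, -0.1929, 0.0702]
orientation: [-0.486, 0.486, -0.511, 0.516]
wrist_force: [-2.2, 1.5, 3.3]
finger_gap: 0.0001
```

Request:
drive_tool(
  plan="-1 0 1 0 0 0 0; -1 0 0 0 0 0 0",
)

```text
clock: 4.03
tcp_pos: [0.4349, -0.1929, 0.0693]
orientation: [-0.486, 0.486, -0.511, 0.516]
wrist_force: [-1.0, 0.3, 4.6]
finger_gap: -0.0
```

Request:
drive_tool(
  plan="-1 0 1 0 0 0 0; -1 0 1 0 0 0 0; -1 0 0 0 0 0 0",
)

```text
clock: 4.4
tcp_pos: [0.4348, -0.1929, 0.0676]
orientation: [-0.486, 0.486, -0.511, 0.516]
wrist_force: [-2.2, 1.6, 5.9]
finger_gap: -0.0
```

Request:
drive_tool(
  plan="-1 0 1 0 0 0 0; -1 0 0 0 0 0 0",
)

```text
clock: 4.65
tcp_pos: [0.4349, -0.193, 0.067]
orientation: [-0.486, 0.486, -0.511, 0.516]
wrist_force: [-2.3, 0.7, 6.6]
finger_gap: -0.0002
```

Request:
drive_tool(
  plan="-1 0 1 0 0 0 0; -1 0 0 0 0 0 0",
)

```text
clock: 4.9
tcp_pos: [0.4349, -0.1929, 0.0664]
orientation: [-0.486, 0.486, -0.511, 0.516]
wrist_force: [-1.9, 0.8, 7.4]
finger_gap: 0.0001
```

Request:
drive_tool(
  plan="-1 0 1 0 0 0 0; -1 0 0 0 0 0 0",
)

```text
clock: 5.15
tcp_pos: [0.4349, -0.1929, 0.066]
orientation: [-0.486, 0.486, -0.511, 0.516]
wrist_force: [-2.8, 1.0, 7.1]
finger_gap: 0.0
```

Request:
drive_tool(
  plan="-1 0 1.2 0 0 0 0; -1 0 0 0 0 0 0",
)

```text
clock: 5.4
tcp_pos: [0.4349, -0.1929, 0.0654]
orientation: [-0.486, 0.486, -0.51, 0.516]
wrist_force: [-2.7, 1.4, 7.7]
finger_gap: 0.0003
```

Request:
drive_tool(
  plan="-1 0 1.2 0 0 0 0; -1 0 0 0 0 0 0",
)

```text
clock: 5.65
tcp_pos: [0.4349, -0.193, 0.065]
orientation: [-0.487, 0.486, -0.51, 0.516]
wrist_force: [-2.8, 1.2, 7.3]
finger_gap: 0.0002
```

Request:
drive_tool(
  plan="-1 0 1.2 0 0 0 0; -1 0 0 0 0 0 0",
)

```text
clock: 5.9
tcp_pos: [0.4349, -0.193, 0.0646]
orientation: [-0.487, 0.486, -0.51, 0.516]
wrist_force: [-2.4, 0.4, 8.5]
finger_gap: -0.0001
```

Request:
drive_tool(
  plan="-1 0 1.5 0 0 0 0; -1 0 1.5 0 0 0 0",
)

```text
clock: 6.15
tcp_pos: [0.4349, -0.193, 0.0625]
orientation: [-0.487, 0.486, -0.51, 0.516]
wrist_force: [-3.6, 2.2, 10.0]
finger_gap: -0.0001
```

Request:
drive_tool(
  plan="-1 0 1.5 0 0 0 0; -1 0 1.5 0 0 0 0",
)

```text
clock: 6.4
tcp_pos: [0.4351, -0.193, 0.0608]
orientation: [-0.487, 0.486, -0.51, 0.517]
wrist_force: [-3.4, 2.3, 13.0]
finger_gap: -0.0001
```

Request:
drive_tool(
  plan="-1 0 1.7 0 0 0 0; -1 0 1.5 0 0 0 0",
)

```text
clock: 6.65
tcp_pos: [0.4352, -0.1931, 0.0597]
orientation: [-0.487, 0.486, -0.509, 0.517]
wrist_force: [-4.2, 3.2, 18.1]
finger_gap: -0.0001
```

The force rose about 5 N over the last 1.1 mm, so the stop is reached and the pin should be flush. Before that it gave about 0.7 N/mm and started near 3 N, so the right spring is sound. I'll lift off.

Request:
drive_tool(
  plan="-1 0 -5 0 0 0 0; -1 0 -30 0 0 0 0; -1 0 -30 0 0 0 0; -1 0 0 0 0 0 0",
)

```text
clock: 7.15
tcp_pos: [0.4349, -0.1927, 0.1262]
orientation: [-0.487, 0.486, -0.509, 0.517]
wrist_force: [-0.1, 0.1, 0.6]
finger_gap: -0.0001
```

Run:
```python
from h import *
import cv2
p,d=cams.read_camera("side");cv2.imwrite("pics/s2.png",cv2.resize(p[200:300,330:450],None,fx=6,fy=6)[:,:,::-1])
delta("L",-.05,.09)
```

```text
t 7.2 tcp [ 0.4341 -0.1922  0.1249] F [-0.96  0.08  0.33] gap 0.0
shift now-tool [-301.2   11.     1.9] in target-tool [-298.2   12.9   41.5] rot [-0.38 -7.54  0.38]
```

View pics/s2.png

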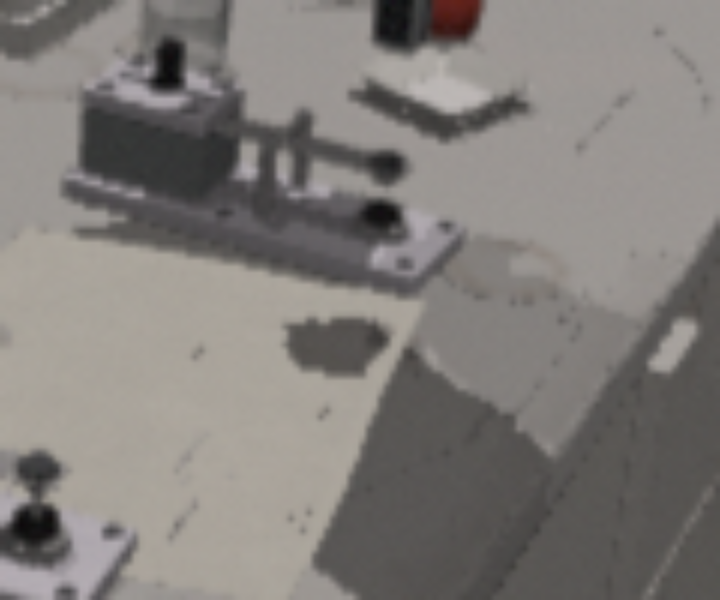

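On the right jig (stop at (380,215)), no pin shows between the button and the stop. On the left jig the pin is still visible. Next I'll move to the left jig.

Request:
drive_tool(
  plan="-1 0 0 0 -0.4 -7.5 0.4; -1 -58 0 8 0 0 0; -1 -60 0 8 0 0 0; -1 -60 0 8 0 0 0; -1 -60 0 8 0 0 0; -1 -60 0 8 0 0 0; -1 0 0 0 0 0 0",
)

```text
clock: 8.07
tcp_pos: [0.4479, 0.1159, 0.1157]
orientation: [-0.518, 0.521, -0.483, 0.477]
wrist_force: [0.1, -0.8, 0.0]
finger_gap: 0.0001
```

```bash
python3 -c '
from h import *
delta("L",-.05,.056)'
```

```text
t 8.075 tcp [0.4479 0.1159 0.1157] F [ 0.14 -0.85  0.05] gap 0.0001
shift now-tool [ 8.  37.6  3.9] in target-tool [ 7.8 37.7  3.6] rot [ 0.51  0.01 -0.18]
```

Request:
drive_tool(
  plan="-1 7.8 15 3.7 0.5 0 -0.2; -1 0 15 0 0 0 0; -1 0 0 0 0 0 0",
)

```text
clock: 8.45
tcp_pos: [0.4498, 0.1072, 0.0815]
orientation: [-0.517, 0.521, -0.481, 0.479]
wrist_force: [0.8, -0.3, 1.2]
finger_gap: -0.0004
```

```bash
python3 -c '
from h import *
delta("L",-.05,.052)'
```

```text
t 8.45 tcp [0.4498 0.1072 0.0815] F [ 0.76 -0.34  1.18] gap -0.0004
shift now-tool [-1.   7.5  2.4] in target-tool [-1.   7.5  2.4] rot [ 0.32 -0.04  0.08]
```

Request:
drive_tool(
  plan="-1 -1 4 2.4 0.3 0 0; -1 0 0 0 0 0 0",
)

```text
clock: 8.7
tcp_pos: [0.4522, 0.1072, 0.0771]
orientation: [-0.518, 0.519, -0.481, 0.481]
wrist_force: [0.6, -0.3, -0.1]
finger_gap: 0.0
```

Request:
drive_tool(
  plan="-1 0 3 0 0 0 0; -1 0 0 0 0 0 0",
)

```text
clock: 8.95
tcp_pos: [0.4528, 0.1069, 0.0744]
orientation: [-0.518, 0.519, -0.48, 0.482]
wrist_force: [0.3, 0.0, 0.2]
finger_gap: -0.0
```

Request:
drive_tool(
  plan="-1 0 1.5 0 0 0 0; -1 0 0 0 0 0 0",
)

```text
clock: 9.2
tcp_pos: [0.453, 0.107, 0.0732]
orientation: [-0.518, 0.518, -0.48, 0.482]
wrist_force: [0.2, 0.3, -0.4]
finger_gap: 0.0002
```

Request:
drive_tool(
  plan="-1 0 1.5 0 0 0 0; -1 0 0 0 0 0 0",
)

```text
clock: 9.45
tcp_pos: [0.4533, 0.107, 0.0718]
orientation: [0.518, -0.518, 0.48, -0.482]
wrist_force: [-1.0, -0.8, 1.1]
finger_gap: 0.0002
```

Request:
drive_tool(
  plan="-1 0 1.5 0 0 0 0; -1 0 0 0 0 0 0",
)

```text
clock: 9.7
tcp_pos: [0.4532, 0.107, 0.0704]
orientation: [-0.518, 0.518, -0.48, 0.482]
wrist_force: [-0.2, -0.9, 1.4]
finger_gap: 0.0004
```

Request:
drive_tool(
  plan="-1 0 1.5 0 0 0 0; -1 0 1.5 0 0 0 0; -1 0 0 0 0 0 0",
)

```text
clock: 10.07
tcp_pos: [0.4532, 0.107, 0.0674]
orientation: [0.518, -0.518, 0.48, -0.482]
wrist_force: [-0.9, -0.6, 3.1]
finger_gap: -0.0002
```

Request:
drive_tool(
  plan="-1 0 1.5 0 0 0 0; -1 0 0 0 0 0 0",
)

```text
clock: 10.32
tcp_pos: [0.4532, 0.107, 0.0659]
orientation: [0.518, -0.518, 0.48, -0.482]
wrist_force: [-0.7, 0.3, 2.5]
finger_gap: -0.0002
```

Request:
drive_tool(
  plan="-1 0 1.5 0 0 0 0; -1 0 0 0 0 0 0",
)

```text
clock: 10.58
tcp_pos: [0.4532, 0.107, 0.0644]
orientation: [0.518, -0.518, 0.48, -0.482]
wrist_force: [-0.4, -0.4, 3.1]
finger_gap: -0.0002
```

Request:
drive_tool(
  plan="-1 0 1.2 0 0 0 0; -1 0 0 0 0 0 0",
)

```text
clock: 10.82
tcp_pos: [0.4532, 0.107, 0.0633]
orientation: [0.518, -0.518, 0.48, -0.482]
wrist_force: [-1.3, 0.0, 5.9]
finger_gap: -0.0001
```

Request:
drive_tool(
  plan="-1 0 1.2 0 0 0 0; -1 0 0 0 0 0 0",
)

```text
clock: 11.08
tcp_pos: [0.4533, 0.1071, 0.0627]
orientation: [0.519, -0.518, 0.48, -0.482]
wrist_force: [-2.8, -0.3, 6.8]
finger_gap: 0.0001
```

The left spring read about 3 N at 7.7 mm of travel, so it is tired, and the force then rose steeply at the stop. I'll press a little more to be sure the pin is flush.

Request:
drive_tool(
  plan="-1 0 1.5 0 0 0 0; -1 0 1 0 0 0 0",
)

```text
clock: 11.32
tcp_pos: [0.4534, 0.1071, 0.0614]
orientation: [0.519, -0.518, 0.48, -0.482]
wrist_force: [-4.1, -0.2, 12.5]
finger_gap: 0.0001
```

Request:
drive_tool(
  plan="-1 0 -5 0 0 0 0; -1 0 -30 0 0 0 0; -1 0 -30 0 0 0 0; -1 0 0 0 0 0 0",
)

```text
clock: 11.82
tcp_pos: [0.453, 0.1072, 0.1272]
orientation: [0.519, -0.518, 0.48, -0.482]
wrist_force: [0.3, 0.2, -0.3]
finger_gap: 0.0001
```

Run:
```python
from h import *
import cv2
p,d=cams.read_camera("side");cv2.imwrite("pics/s3.png",cv2.resize(p[200:310,260:420],None,fx=5,fy=5)[:,:,::-1])
delta("L",.03,.066)
```

```text
t 11.875 tcp [0.4521 0.1071 0.1259] F [ 0.14 -0.43 -0.61] gap -0.0001
shift now-tool [-1.6 37.9 80.1] in target-tool [-1.2 37.9 80.1] rot [ 0.   -0.2   0.11]
```

View pics/s3.png

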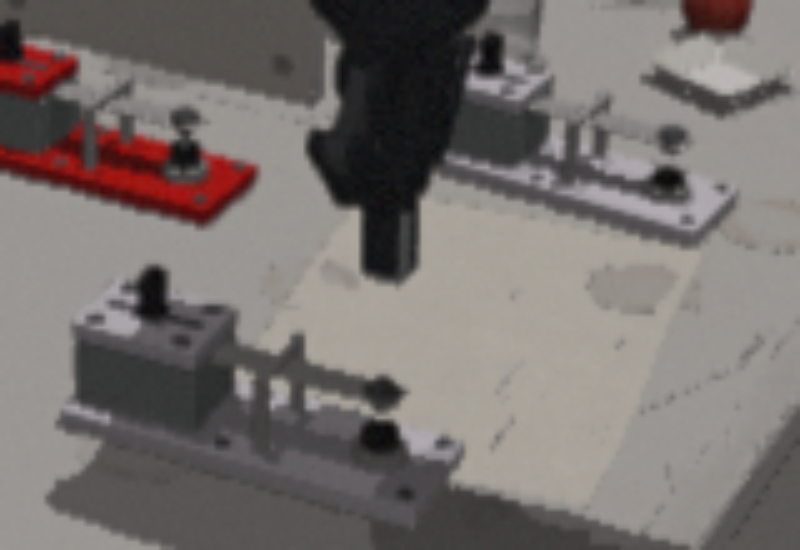

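Both stops now show no pin: the right one at (668,180), the left one at (380,437). The left tab nub is at (153,290). I'll go in front of it and push it back.

Request:
drive_tool(
  plan="-1 -1 0 40 0 0 0; -1 0 0 40 0 0 0; -1 0 18 0 0 0 0; -1 0 18 0 0 0 0; -1 0 0 0 0 0 0",
)

```text
clock: 12.5
tcp_pos: [0.53, 0.1139, 0.0814]
orientation: [-0.515, 0.521, -0.483, 0.479]
wrist_force: [-1.2, 0.9, -0.8]
finger_gap: 0.0001
```

```bash
python3 -c '
from h import *
delta("L",.064,.066)'
```

```text
t 12.5 tcp [0.53   0.1139 0.0814] F [-1.19  0.91 -0.81] gap 0.0001
shift now-tool [-0.7 -6.9 35.7] in target-tool [-0.6 -6.6 35.8] rot [ 0.55 -0.21  0.09]
```

Request:
drive_tool(
  plan="-1 0 -6 0 0.5 0 0; -1 0 0 8 0 0 0; -1 0 0 8 0 0 0; -1 0 0 6 0 0 0; -1 0 0 5 0 0 0; -1 0 0 0 0 0 0",
)

```text
clock: 13.25
tcp_pos: [0.5591, 0.1162, 0.089]
orientation: [-0.518, 0.519, -0.48, 0.481]
wrist_force: [-0.0, 0.0, -0.1]
finger_gap: 0.0002
```

```bash
python3 -c '
from h import *
delta("L",.064,.066)'
```

```text
t 13.25 tcp [0.5591 0.1162 0.089 ] F [-0.03  0.04 -0.1 ] gap 0.0002
shift now-tool [-0.6  1.   6.6] in target-tool [-0.6  1.   6.6] rot [-0.03 -0.2   0.09]
```

Request:
drive_tool(
  plan="-1 0 0 3 0 0 0; -1 0 0 2 0 0 0",
)

```text
clock: 13.5
tcp_pos: [0.5637, 0.1166, 0.0889]
orientation: [-0.518, 0.519, -0.481, 0.481]
wrist_force: [-1.9, 0.1, 1.3]
finger_gap: -0.0
```

Request:
drive_tool(
  plan="-1 0 0 1.5 0 0 0; -1 0 0 1.5 0 0 0",
)

```text
clock: 13.75
tcp_pos: [0.5666, 0.1168, 0.0889]
orientation: [-0.518, 0.519, -0.481, 0.481]
wrist_force: [-0.8, -0.2, 0.2]
finger_gap: 0.0001
```

Request:
drive_tool(
  plan="-1 0 0 1.5 0 0 0; -1 0 0 1.5 0 0 0",
)

```text
clock: 14.0
tcp_pos: [0.5677, 0.1169, 0.0889]
orientation: [-0.517, 0.52, -0.482, 0.48]
wrist_force: [-8.0, -1.2, 6.5]
finger_gap: -0.0001
```

Run:
```python
from h import *
import cv2
p,d=cams.read_camera("side");cv2.imwrite("pics/s4.png",cv2.resize(p[220:310,250:370],None,fx=6,fy=6)[:,:,::-1])
delta("L",.064,.066)
```

```text
t 14.05 tcp [0.5677 0.1169 0.0889] F [-6.19 -0.25  4.21] gap -0.0003
shift now-tool [-0.6  0.9 -1.9] in target-tool [-0.6  0.9 -1.9] rot [ 0.29 -0.2   0.1 ]
```

View pics/s4.png

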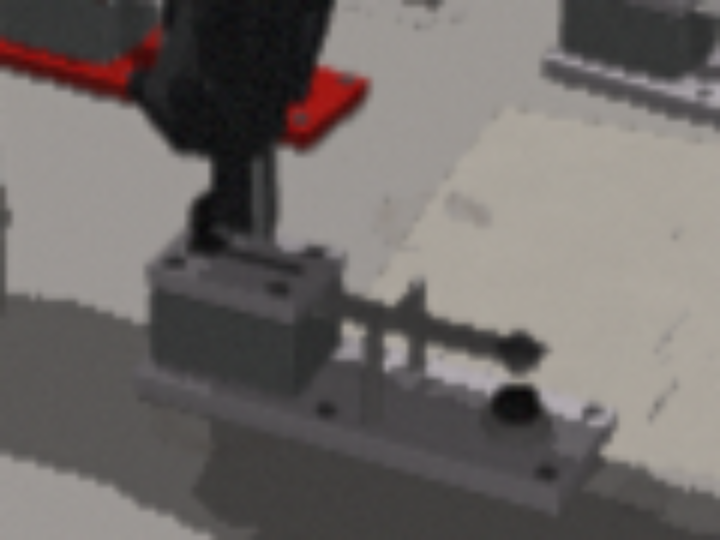

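The tab is at its back end: the force rose to about 8 N, and the nub, at (205,215), is at the back of the slot. I'll retreat and go to the right jig, behind its tab.

Request:
drive_tool(
  plan="-1 0 0 -10 0 0 0; -1 0 -25 0 0 0 0; -1 0 -25 0 0 7.5 0; -1 58 0 0 0 0 0; -1 58 0 0 0 0 0; -1 58 0 0 0 0 0; -1 58 0 0 0 0 0; -1 0 0 0 0 0 0",
)

```text
clock: 15.05
tcp_pos: [0.5595, -0.1564, 0.1362]
orientation: [0.506, -0.492, 0.504, -0.498]
wrist_force: [-0.2, -0.4, -0.6]
finger_gap: 0.0002
```

Run:
```python
from h import *
import cv2
p,d=cams.read_camera("top");cv2.imwrite("pics/t4.png",cv2.resize(p[200:310,250:450],None,fx=4,fy=4)[:,:,::-1])
delta("R",.094,.105)
```

```text
t 15.1 tcp [ 0.5592 -0.1544  0.1362] F [-0.22 -0.63  0.12] gap 0.0001
shift now-tool [44.9  8.3 18.3] in target-tool [43.7  9.2 20.5] rot [-0.38  2.85 -1.26]
```

View pics/t4.png

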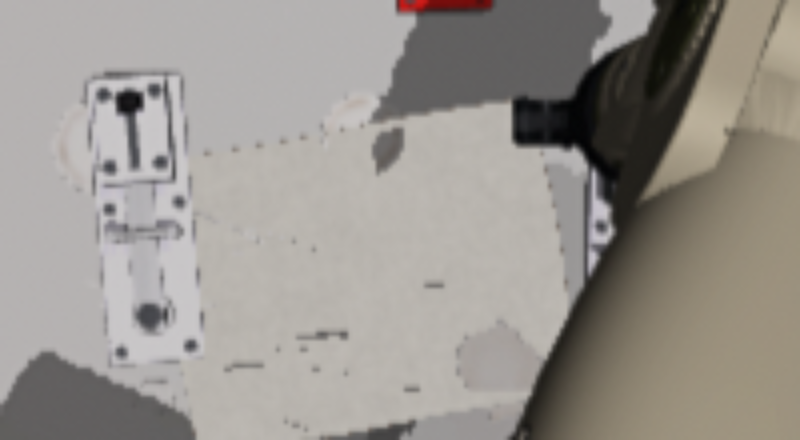

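The left tab nub, at (129,101), is at the back end of its slot. Next is the right tab.

Request:
drive_tool(
  plan="-1 0 0 20 -0.4 2.8 -1.2; -1 43 0 0 0 0 0; -1 0 8 0 0 0 0; -1 0 0 0 0 0 0",
)

```text
clock: 15.6
tcp_pos: [0.5776, -0.1929, 0.128]
orientation: [0.489, -0.488, 0.512, -0.511]
wrist_force: [0.3, -0.3, -0.3]
finger_gap: 0.0
```

Run:
```python
from h import *
delta("R",.094,.066)
```

```text
t 15.6 tcp [ 0.5776 -0.1929  0.128 ] F [ 0.33 -0.31 -0.35] gap 0.0
shift now-tool [ 6.3 40.   0.1] in target-tool [ 6.2 40.   0.2] rot [-0.01  0.27 -0.11]
```

Request:
drive_tool(
  plan="-1 6 10 0 0 0 0; -1 0 12 0 0 0 0; -1 0 10 0 0 0 0; -1 0 4 0 0 0 0; -1 0 0 0 0 0 0",
)

```text
clock: 16.23
tcp_pos: [0.5768, -0.1959, 0.0889]
orientation: [0.49, -0.489, 0.512, -0.51]
wrist_force: [-0.6, -0.1, 0.7]
finger_gap: 0.0001
```

Run:
```python
from h import *
delta("R",.064,.066)
```

```text
t 16.225 tcp [ 0.5768 -0.1959  0.0889] F [-0.58 -0.15  0.69] gap 0.0001
shift now-tool [  2.9   1.  -29.2] in target-tool [  3.2   0.9 -29.2] rot [ 0.07  0.47 -0.18]
```

Request:
drive_tool(
  plan="-1 2.5 0 -6 0 0.4 0; -1 0 0 -6 0 0 0; -1 0 0 -6 0 0 0; -1 0 0 -6 0 0 0; -1 0 0 -2 0 0 0; -1 0 0 0 0 0 0",
)

```text
clock: 16.98
tcp_pos: [0.5501, -0.1978, 0.0903]
orientation: [-0.488, 0.486, -0.513, 0.513]
wrist_force: [1.0, -0.8, -0.2]
finger_gap: -0.0001
```

Run:
```python
from h import *
delta("R",.062,.066)
```

```text
t 16.975 tcp [ 0.5501 -0.1978  0.0903] F [ 0.99 -0.76 -0.25] gap -0.0001
shift now-tool [-0.   2.3 -4.6] in target-tool [-0.   2.3 -4.6] rot [-0.14  0.03 -0.14]
```

Request:
drive_tool(
  plan="-1 0 0.5 -2 0 0 0; -1 0 0 -1.5 0 0 0",
)

```text
clock: 17.23
tcp_pos: [0.5488, -0.1978, 0.0904]
orientation: [-0.49, 0.485, -0.511, 0.514]
wrist_force: [6.6, 0.7, -4.7]
finger_gap: -0.0
```

Request:
drive_tool(
  plan="-1 0 0 -1.5 0 0 0; -1 0 0 -1.5 0 0 0",
)

```text
clock: 17.48
tcp_pos: [0.5487, -0.1977, 0.0904]
orientation: [-0.491, 0.484, -0.51, 0.515]
wrist_force: [7.0, 0.2, -4.4]
finger_gap: -0.0001
```

The tab is at its end stop. I'll back off, lift, and move aside to check.

Request:
drive_tool(
  plan="-1 0 0 12 0 0 0; -1 0 -30 0 0 0 0; -1 0 -50 0 0 0 0; -1 -60 -20 0 0 0 0; -1 -60 0 -50 0 0 0; -1 -40 0 -60 0 0 0; -1 0 0 -60 0 0 0; -1 0 0 0 0 0 0",
)

```text
clock: 18.48
tcp_pos: [0.4072, -0.0411, 0.1897]
orientation: [-0.489, 0.486, -0.512, 0.513]
wrist_force: [1.2, 0.2, -0.4]
finger_gap: -0.0005
```

Run:
```python
from h import *
import cv2
P=[]
p,d=cams.read_camera("top");cv2.imwrite("pics/t5.png",cv2.resize(p[200:310,250:450],None,fx=4,fy=4)[:,:,::-1])
p,d=cams.read_camera("side");cv2.imwrite("pics/s5.png",cv2.resize(p[170:310,240:440],None,fx=4,fy=4)[:,:,::-1])
W=cloud("side",d)
for j in "LR":
    m=(W[...,2]>.067)&(W[...,2]<.085)&(np.hypot(*(W[...,:2]-pt(j,.064)).transpose(2,0,1))<.035)
    o,a=J[j]; 
    if m.sum(): q=W[m][:,:2]-np.array(o); print(j,m.sum(),(q@[np.cos(a),np.sin(a)]).mean()-.064)
delta("R",0,.2)
```

```text
L 32 0.01634476618188542
R 23 -0.01598978645978702
t 18.575 tcp [ 0.4126 -0.0428  0.1911] F [ 0.32 -0.36 -0.31] gap 0.0001
shift now-tool [147.6 -30.1  79. ] in target-tool [147.6 -30.9  78.7] rot [-0.63  0.02 -0.05]
```

View pics/t5.png

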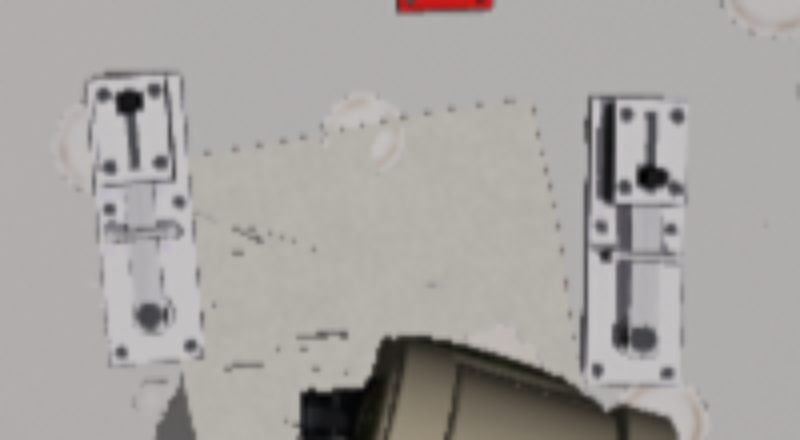

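View pics/s5.png

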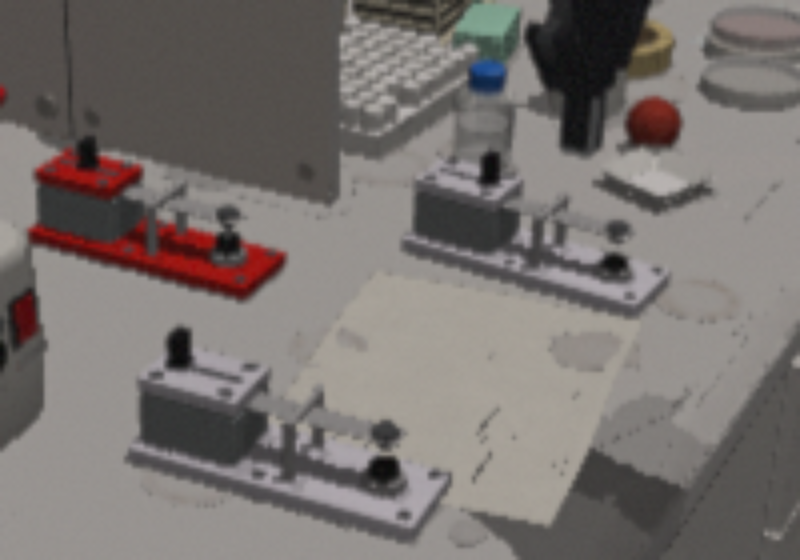

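The tabs measure +16.3 mm (left) and −16.0 mm (right). I'll compare the left stop before and after to confirm its pin.

Run:
```python
import cv2,numpy as np
from workcell import cams
p=cv2.imread("pics/side0.png");q,_=cams.read_camera("side");q=q[:,:,::-1].copy();cv2.imwrite("pics/side9.png",q)
f=lambda i,r:cv2.resize(i[r[0]:r[0]+40,r[1]:r[1]+40],None,fx=7,fy=7,interpolation=cv2.INTER_NEAREST)
L=(268,316);R=(217,375)
cv2.imwrite("pics/cmp.png",np.vstack([np.hstack([f(p,L),f(q,L)]),np.hstack([f(p,R),f(q,R)])]))
```

```text
(no output)
```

View pics/cmp.png

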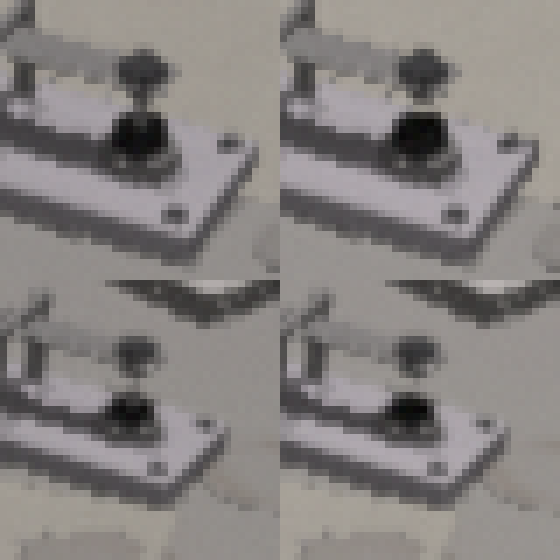

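In the before pictures (left column), each stop shows a pin between button and stop. In the after pictures (right column) both pins are gone, so both are in. The arm is clear of everything, so I'm handing in.

```bash
python3 -c '
from workcell import job
print(job.hand_in())'
```

```text
the job is handed in; nothing more can be done
None
```

I pressed both springs to their stops, slid both verdict tabs fully over and handed the job in at about 18.6 s; it reported no verdict.

| Jig | Feel | Stop met after | Highest force seen | Verdict | Tab position (camera) |
|---|---|---|---|---|---|
| Right (y ≈ −0.19 m) | began to give at about 3 N, then about 0.7 N/mm | about 11 mm | 18.1 N vertical (about 19 N with sideways force) | sound | −16.0 mm (forward) |
| Left (y ≈ +0.11 m) | about 3 N at 7.7 mm of travel | about 8 mm | 12.5 N vertical (about 13 N with sideways force) | tired | +16.3 mm (back) |

- **Pins:** the before and after pictures show both pins gone from between button and stop. The steep force rise at each stop agrees. Their depth was judged by eye, not measured.
- **Force margin:** the right press came closer to the 20 N limit than I intended. Forces were read only at the end of each move, with about 1 N of noise, so a brief higher peak can't be ruled out.
- **Clearance:** the arm ended clear of the jigs and reads no contact force. I saw no contact with the bystanders, but did not measure their positions again. No check failed or disagreed.

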